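Aim the balloon pump's nozzle

TASK

The yellow elbow nozzle on the yellow-banded balloon pump is not yet set. Screw it on further (clockwise seen from above) until its outlet points along the red arrow on that same pump's dial, without turning well past the arrow, then let go of it. The blue nozzle on the other pump is already set, so leave that one as it is.

Things in the scene. Friction and masses are not known exactly. Their poses are not given: they have to be found in the camera images.
- yellow_elbow: Yellow elbow nozzle on an upright threaded stub. Origin: centre of its nut's underside, on the screw axis, about 62 mm above the counter; z up, x along the outlet pipe. Nut and hub, up to 33 mm across, reach 42 mm above the origin. Above, an upright thumb wing to pinch from above: 14 mm thick along y, 36 mm long along x, centred on the axis, free from 42 to 74 mm above the origin.
- yellow_elbow_outlet (a point): Centre of the open end of its outlet pipe (17 to 21 mm thick), 44 mm from the screw axis, 27 mm above the elbow's origin; axes as the elbow's. The elbow needs 0.65 to 1.35 rad clockwise (thread has room), sinks 8 mm per full turn, resists with 0.06 N m, stays where left; anticlockwise it meets a stop within 0.3 rad.
- yellow_dial: White dial, 132 mm across, 4 mm thick, fixed on top of the yellow-banded grey pump (fixed, round, 160 mm across, 50 mm high), with a flat red arrow near its rim, 43 to 66 mm from the axis, pointing outward. Origin: centre of its underside, on the screw axis, 50 mm above the counter; z up, x axis along the red arrow.
- blue_elbow_outlet (a point): Centre of the open end of the outlet pipe of the blue elbow, a like nozzle on the other, blue-banded pump of the same size; it already points along its own red arrow. 44 mm from that pump's screw axis, x axis along the outlet. To be left alone.

How it is judged:
At the end, for the whole second after the job is handed in: The yellow elbow is at rest with its outlet pointing along the red arrow of its own dial, within 12 degrees (angle between the x axis of yellow_elbow and the x axis of yellow_dial, either way round below 0.21 rad and x of yellow_elbow_outlet in the frame of yellow_dial above 0.03 m and angular speed of yellow_elbow below 0.1 rad/s); the robot touches nothing.
It fails at once if the yellow elbow is turned well past the arrow (more than 20 degrees) (y of yellow_elbow_outlet in the frame of yellow_dial below -0.015 m and x of yellow_elbow_outlet in the frame of yellow_dial above 0 m).
It fails at once if the blue elbow is turned (its outlet moves more than 10 mm) (distance of blue_elbow_outlet from where it was at the start of the episode above 0.01 m).
It also fails if it takes over 32 s, if anything falls off the work surface, if the arm or the gripper's body presses on something with over 40 N, if the wrist force passes 120 N, or if a joint passes its speed limit or range.

ROBOT

A 7-joint arm with a two-finger parallel gripper is mounted at the origin on a cart in front of the work surface, level with it; the furniture and walls round the work are solid. World frame = base frame: x ahead of the robot, y to its left, z up, the work surface at z = 0. Lengths are in m, angles in rad, forces in N, time in s.
With the tool pointing down it reaches from about 0.35 to 0.9 m from the base axis. Payload 7.2 kg.
Tool frame: the origin (TCP) lies on the mounting face of the last link; the fingertips stand 182 mm ahead of it and the grasp point (between the pads) lies 163 mm ahead of it; z points along the fingers, y is the line along which they close (so a half turn about z gives the same grasp; the last joint's range is limited). The gripper opens to 88 mm and grips with 3 to 60 N. Pads are 20 mm wide; open, the fingers measure 115 mm over their backs; the gripper's body (75 mm by 178 mm) begins 61 mm behind the grasp point.
Start: joints at [1.15, 0.411, -0.013, 1.596, 0.006, 1.134, -0.082], TCP at [0.216, -0.587, 0.405] pointing down, gripper open.
Joint ranges: [-2.95, 2.95], [-0.29, 1.99], [-1.47, 1.44], [0.14, 2.54], [-1.03, 4.17], [0.13, 1.85], [-2.86, 2.86]. Speed limits (rad/s): [2.39, 2.39, 3.01, 3.01, 3.14, 3.14, 3.14].

INTERFACE

Orientations are given as a unit quaternion [w, x, y, z].
In Python, from plant import reach, move_l, move_j, gripper_to, dwell, ik, capture, Unreachable, job_done, get_time_s, get_joint_positions, get_qd, get_joint_torque, get_eef_pos, get_eef_rot, get_contact_force, get_ft_torque, get_grip_width, get_gripper_force gives the robot as it stands. The module is installed in compiled form; this text tells all that it offers. Calls block until the motion is done:
- reach(position, orientation): joint-space move of the TCP to a pose.
- move_l(position, attitude=None, speed=0.15, max_force=None): straight line of the TCP; attitude=None keeps the orientation; speed is the mean speed in m/s. With max_force (N) it stops when the force on the tool has changed by that much, and returns True; else False.
- move_j(angles): joint-space move.
- gripper_to(opening, f_grip=None): opening from 0.0 (shut) to 1.0 (fully open); f_grip is the grip in N (None keeps the last); returns when the fingers have stopped.
- dwell(seconds).
- ik(position, orientation): joint angles nearest the present ones, or None.
- capture(name): name is "side" or "top" or "wrist"; returns a dict with "img" (480x640x3 uint8, red, green, blue), "depth" (480x640 float32, m along the optical axis (not along the pixel's ray), 0 where there is no reading), "fx", "fy", "cx", "cy" (pixels), "k1" (the pictures are not rectified: a ray, as slopes to the right and down, at radius r is drawn at 1 + k1 r^2 times it, then the intrinsics apply), "origin" and "attitude" of the camera in the world. Camera axes: x right, y down, z forward; pixel columns grow to the right and rows downward; lengths in m; the calibration is good to about 2 mm. A picture is of the moment at which its call begins.
A pose or a line that the arm cannot do raises Unreachable and nothing moves.
- job_done(): hands the job in; it is judged then, once.
Readings, each from a call of its own:
- get_time_s(): time.
- get_joint_positions(): joint angles.
- get_qd(): joint speeds.
- get_joint_torque(): joint torques, N m.
- get_eef_pos(): TCP position.
- get_eef_rot(): TCP orientation.
- get_contact_force(): force on the tool from outside, world axes, zero at the start.
- get_ft_torque(): the same for the moment, N m.
- get_grip_width(): opening from 0.0 (shut) to 1.0 (fully open).
- get_gripper_force(): force on a finger pad.
Only numpy, scipy, OpenCV 4.12 (cv2) and the standard library are available. Lean on these libraries where they do the work, as an engineer would, in place of code of your own. Each camera call takes 0.05 s, during which the arm holds its last target. There are 200 camera calls.

## Working session

There is one attempt and no reset: what is moved stays moved. The work goes in short steps, each a Python script; the robot and the scene stay as the last script left them, time stands still between calls to the robot, and variables do not carry over. Pictures are saved under pics/ and viewed, at most 10 in all, crops included, and the job is handed in when it is done.

```bash
mkdir -p pics; python3 - <<'E'
from plant import *
import cv2
for n in ("top","side"):
    c=capture(n); cv2.imwrite(f"pics/{n}0.png",c["img"][:,:,::-1])
    print(n,{k:v for k,v in c.items() if k not in("img","depth")})
print(get_time_s(),get_eef_pos(),get_eef_rot())
E
```

```text
top {'fx': 576.7094173719873, 'fy': 576.7094173719873, 'cx': 318.3882401076044, 'cy': 251.11983337991015, 'k1': -0.03453942849346437, 'origin': array([0.37250564, 0.00257127, 0.95348886]), 'attitude': array([-0.05802814,  0.70927504, -0.69971884,  0.0628903 ])}
side {'fx': 548.8505142922625, 'fy': 548.8505142922625, 'cx': 319.9593327945006, 'cy': 239.02711078345095, 'k1': -0.10780932573635672, 'origin': array([ 0.55747731, -0.76840943,  0.43779775]), 'attitude': array([-0.5461832 ,  0.83737835,  0.01230284, -0.01816747])}
0.1 [ 0.21585667 -0.58634986  0.40393229] [-6.53577263e-04  9.84480926e-01  1.75490312e-01 -1.69104699e-04]
```

View pics/top0.png

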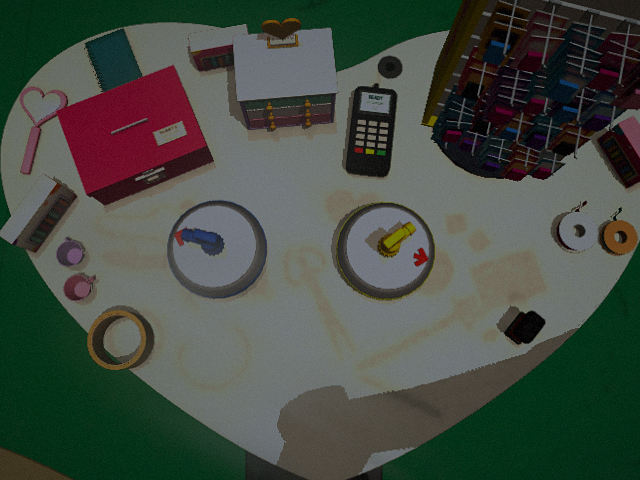

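View pics/side0.png

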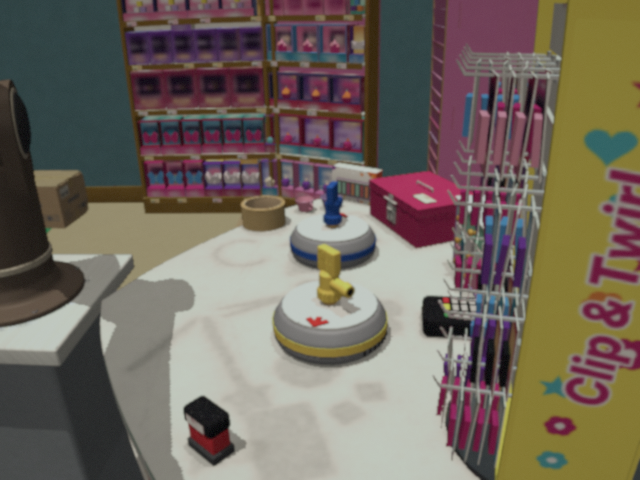

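The top view shows the yellow elbow around (397,238), with its outlet toward the upper right and the red arrow at (420,258). The pump is centred near (386,250). The blue pump is well clear at (217,250). Next I measure using depth and colour.

```bash
cat > h.py <<'E'
import numpy as np, cv2
from plant import *
from scipy.spatial.transform import Rotation as R
def rot(q): return R.from_quat([q[1],q[2],q[3],q[0]])
def cloud(c):
    K=np.array([[c["fx"],0,c["cx"]],[0,c["fy"],c["cy"]],[0,0,1.]])
    v,u=np.mgrid[:480,:640]
    p=cv2.undistortPoints(np.stack([u,v],-1).reshape(-1,1,2).astype(float),K,np.array([c["k1"],0,0,0,0])).reshape(480,640,2)
    ray=rot(c["attitude"]).apply(np.dstack([p,np.ones((480,640))]).reshape(-1,3)).reshape(480,640,3)
    return ray, c["origin"]+ray*c["depth"][...,None]
def plane(c,ray,z): return c["origin"]+ray*((z-c["origin"][2])/ray[...,2:3])
def measure(c, near=None):
    """axis xy, arrow angle, outlet angle, wing"""
    ray,P=cloud(c); hsv=cv2.cvtColor(c["img"],cv2.COLOR_RGB2HSV); H,S,V=cv2.split(hsv)
    ok=c["depth"]>0
    if near is not None: ok&=np.hypot(*(P[...,:2]-near).transpose(2,0,1))<.1
    yel=ok&(H>20)&(H<36)&(S>140)&(V>60)&(P[...,2]>.065)&(P[...,2]<.15)
    red=ok&((H<8)|(H>172))&(S>130)&(V>60)&(P[...,2]>.04)&(P[...,2]<.065)
    white=ok&(S<60)&(V>90)&(abs(P[...,2]-.054)<.008)
    return ray,P,yel,red,white
E
python3 - <<'E'
from h import *
c=capture("top"); ray,P,yel,red,white=measure(c,np.array([.37,-.11]))
pl=plane(c,ray,.054)
m=(yel|red|white).astype(np.uint8)
h=cv2.convexHull(np.argwhere(m)[:,::-1].astype(np.int32))[:,0]
hp=pl[h[:,1],h[:,0],:2]
A=np.c_[2*hp,np.ones(len(hp))]; s=np.linalg.lstsq(A,(hp**2).sum(1),rcond=None)[0]
ctr=s[:2]; print("dial ctr",ctr,"r",np.sqrt(s[2]+ctr@ctr), "zwhite",np.median(P[white][:,2]))
r=pl[red][:,:2]; d=r.mean(0)-ctr; print("arrow",r.mean(0),len(r),"rad",np.hypot(*(r-ctr).T).min(),np.hypot(*(r-ctr).T).max(),"ang",np.arctan2(d[1],d[0]))
Y=P[yel]; print("yel",len(Y),Y[:,2].min(),Y[:,2].max())
for lo,hi in((.066,.085),(.085,.102),(.12,.145)):
    w=Y[(Y[:,2]>lo)&(Y[:,2]<hi)]
    if len(w)<5: continue
    C=np.cov(w[:,:2].T); e,V=np.linalg.eigh(C); v=V[:,1]; t=(w[:,:2]-w[:,:2].mean(0))@V
    print(lo,hi,len(w),"mean",w.mean(0),"dir",np.arctan2(v[1],v[0]),"ext",np.ptp(t,axis=0), "ang from ctr",np.arctan2(*(w[:,:2].mean(0)-ctr)[::-1]),"far",np.hypot(*(w[:,:2]-ctr).T).max())
E
```

```text
Traceback (most recent call last):
TypeError: 'NoneType' object is not subscriptable
```

```bash
python3 - <<'E'
from h import *
c=capture("top"); ray,P=cloud(c); hsv=cv2.cvtColor(c["img"],cv2.COLOR_RGB2HSV)
for u,v in((386,270),(370,240),(420,258),(397,238),(410,230),(217,290),(300,330)): print(u,v,P[v,u].round(4),hsv[v,u],plane(c,ray,.054)[v,u].round(4))
E
```

```text
386 270 [ 0.4993 -0.1095  0.0544] [107  32 129] [ 0.4994 -0.1096  0.054 ]
370 240 [ 0.547  -0.0843  0.0551] [12 49 93] [ 0.5472 -0.0844  0.054 ]
420 258 [ 0.5191 -0.1635  0.0551] [  2 228 121] [ 0.5193 -0.1637  0.054 ]
397 238 [ 0.535  -0.1158  0.1351] [ 31 251 121] [ 0.5511 -0.1275  0.054 ]
410 230 [ 0.5551 -0.1412  0.0974] [ 31 255 116] [ 0.5644 -0.1484  0.054 ]
217 290 [0.4645 0.1558 0.0501] [ 0 14 71] [0.4641 0.1552 0.054 ]
300 330 [0.4057 0.0255 0.0016] [100  19 121] [0.4038 0.0242 0.054 ]
```

```bash
cat > m.py <<'E'
from h import *
def full(c):
    ray,P,yel,red,white=measure(c,np.array([.53,-.11]))
    pl=plane(c,ray,.054)
    m=(yel&(P[...,2]<.06)|red|white).astype(np.uint8)
    m=cv2.morphologyEx(m,cv2.MORPH_OPEN,np.ones((3,3)))
    h=cv2.convexHull(np.argwhere(m)[:,::-1].astype(np.int32))[:,0]
    hp=pl[h[:,1],h[:,0],:2]
    A=np.c_[2*hp,np.ones(len(hp))]; s=np.linalg.lstsq(A,(hp**2).sum(1),rcond=None)[0]
    ctr=s[:2]; print("dial ctr",ctr,"r",np.sqrt(s[2]+ctr@ctr), "zwhite",np.median(P[white][:,2]))
    r=pl[red][:,:2]; d=r.mean(0)-ctr; print("arrow",r.mean(0),len(r),"rad",np.hypot(*(r-ctr).T).min(),np.hypot(*(r-ctr).T).max(),"ang",np.arctan2(d[1],d[0]))
    Y=P[yel]; print("yel",len(Y),Y[:,2].min(),Y[:,2].max())
    for lo,hi in((.066,.085),(.085,.102),(.125,.145)):
        w=Y[(Y[:,2]>lo)&(Y[:,2]<hi)]
        if len(w)<5: continue
        C=np.cov(w[:,:2].T); e,V=np.linalg.eigh(C); v=V[:,1]; t=(w[:,:2]-w[:,:2].mean(0))@V
        print(lo,hi,len(w),"mean",w.mean(0),"dir",np.arctan2(v[1],v[0]),"ext",np.ptp(t,axis=0), "ang from ctr",np.arctan2(*(w[:,:2].mean(0)-ctr)[::-1]),"far",np.hypot(*(w[:,:2]-ctr).T).max())
E
python3 -c "
from m import *
full(capture('top'))"
```

```text
dial ctr [ 0.53573116 -0.11200268] r 0.06561555041606953 zwhite 0.05467447891844318
arrow [ 0.52071014 -0.16424009] 143 rad 0.04343049781945263 0.0656852298538225 ang -1.8507950221347802
yel 504 0.07143860014714909 0.14015197533056978
0.066 0.085 67 mean [ 0.52684418 -0.10817118  0.07736432] dir 1.0550472089081566 ext [0.02810188 0.03313268] ang from ctr 2.7345358602103236 far 0.018342943076283782
0.085 0.102 162 mean [ 0.55024569 -0.13251343  0.09745005] dir 2.3964328603279514 ext [0.02677376 0.05642176] ang from ctr -0.9549514672439431 far 0.04377197033757789
0.125 0.145 231 mean [ 0.53485278 -0.11161468  0.13574986] dir 2.260548530745634 ext [0.01469918 0.03558423] ang from ctr 2.7256476065523287 far 0.018259642135623227
```

Measurements agree with the given sizes:

| Quantity | Measured | Given |
|---|---|---|
| Dial radius | 65.6 mm | 66 mm |
| Arrow, distance from axis | 43–66 mm | 43–66 mm |
| Wing size | 36×15 mm | 36×14 mm |

The axis is at about (0.5355, -0.1118). The wing is at -0.88 rad and the arrow at -1.85, so it needs about -0.97 rad.

```bash
cat >> h.py <<'E'
AX=np.array([.5353,-.1118])
def quat(psi):
    q=(R.from_euler("z",psi)*R.from_euler("x",np.pi)).as_quat(); return np.array([q[3],*q[:3]])
E
python3 - <<'E'
from h import *
for psi in(-.88,-.88+np.pi):
    for z in(.37,.289):
        for d in(0,-.5,-.97,-1.1):
            q=ik([*AX,z],quat(psi+d)); print(round(psi,2),z,d,None if q is None else np.round(q,2))
E
```

```text
-0.88 0.37 0 [ 0.25  0.32 -0.16  1.82  0.06  1.01 -2.39]
-0.88 0.37 -0.5 [ 0.17  0.31 -0.07  1.83  0.03  1.   -2.86]
-0.88 0.37 -0.97 [ 0.98  0.62 -1.23  1.78  0.63  1.21  2.43]
-0.88 0.37 -1.1 [ 0.98  0.62 -1.23  1.78  0.63  1.21  2.3 ]
-0.88 0.289 0 [ 0.2   0.41 -0.1   1.9   0.05  0.83 -2.38]
-0.88 0.289 -0.5 [ 0.11  0.41  0.01  1.91 -0.    0.82 -2.83]
-0.88 0.289 -0.97 [ 0.96  0.77 -1.24  1.85  0.81  1.14  2.29]
-0.88 0.289 -1.1 [ 0.96  0.77 -1.24  1.85  0.81  1.14  2.16]
2.26 0.37 0 [ 0.66  0.4  -0.7   1.79  0.29  1.05  0.54]
2.26 0.37 -0.5 [ 0.61  0.38 -0.63  1.8   0.26  1.04  0.08]
2.26 0.37 -0.97 [ 0.55  0.37 -0.55  1.8   0.22  1.03 -0.36]
2.26 0.37 -1.1 [ 0.53  0.36 -0.52  1.8   0.21  1.03 -0.48]
2.26 0.289 0 [ 0.65  0.51 -0.7   1.87  0.41  0.91  0.45]
2.26 0.289 -0.5 [ 0.59  0.48 -0.61  1.88  0.35  0.89 -0.01]
2.26 0.289 -0.97 [ 0.53  0.47 -0.53  1.88  0.3   0.87 -0.43]
2.26 0.289 -1.1 [ 0.51  0.46 -0.51  1.88  0.29  0.87 -0.55]
```

```bash
python3 - <<'E'
from h import *
psi=2.26
move_l([*AX,.40],quat(psi),speed=.25)
print(get_time_s(), move_l([*AX,.289],quat(psi),speed=.1,max_force=10), get_eef_pos())
gripper_to(0,f_grip=25)
print("grip",get_grip_width()*88,get_gripper_force(),get_contact_force(),get_time_s())
E
```

```text
2.6917 False [ 0.535586   -0.11179393  0.28963822]
grip 14.118129953711756 24.987013041973114 [ 2.39312651  1.27178964 -1.41004079] 5.075
```

The grip width is 14.1 mm, which matches the wing thickness. Now I turn it.

```bash
python3 - <<'E'
from h import *
psi=2.26
for d in np.linspace(0,.95,7)[1:]:
    reach([*AX,.289-.008*d/(2*np.pi)],quat(psi-d))
    print(round(d,2),get_contact_force().round(1),get_ft_torque().round(2),round(get_time_s(),2))
r=rot(get_eef_rot()).as_matrix(); print("yaw",np.arctan2(r[1,0],r[0,0]),get_grip_width()*88)
gripper_to(.5); move_l([*AX,.36],speed=.15)
move_l([.40,-.25,.40],speed=.25)
from m import full
c=capture("top"); cv2.imwrite("pics/top1.png",c["img"][130:350,230:520,::-1].repeat(2,0).repeat(2,1)); print(get_time_s()); full(c)
E
```

```text
0.16 [ 3.5  2.  -2.5] [ 0.4  -0.82 -0.04] 5.33
0.32 [ 3.8  1.4 -3.3] [ 0.49 -0.93 -0.09] 5.59
0.48 [ 4.1  1.7 -2.5] [ 0.64 -1.07 -0.05] 5.85
0.63 [ 5.5  2.6 -2.4] [ 0.69 -1.13 -0.09] 6.11
0.79 [ 4.2  2.3 -2.8] [ 0.73 -1.11 -0.04] 6.37
0.95 [ 5.1  3.2 -2.3] [ 0.7  -1.1  -0.05] 6.62
yaw 1.3208813431011681 13.800950313204428
8.9083
dial ctr [ 0.536687   -0.11173542] r 0.06504097838638952 zwhite 0.05470907762137578
arrow [ 0.52034353 -0.16520561] 130 rad 0.045308957322393754 0.06622904020205511 ang -1.867433753590162
yel 397 0.07132508199245091 0.13804582799781784
0.066 0.085 16 mean [ 0.52340691 -0.10623134  0.07534204] dir 1.1160773298007418 ext [0.00827208 0.02886004] ang from ctr 2.7486821995852715 far 0.018247734535481737
0.085 0.102 163 mean [ 0.52658524 -0.13790162  0.09632523] dir 1.5631300857659827 ext [0.01919738 0.05428375] ang from ctr -1.939229024412326 far 0.044723042868725416
0.125 0.145 200 mean [ 0.53511408 -0.1115844   0.13482716] dir 1.3045494117536065 ext [0.01395117 0.03455606] ang from ctr 3.0458699995016287 far 0.018085239735018868
```

View pics/top1.png

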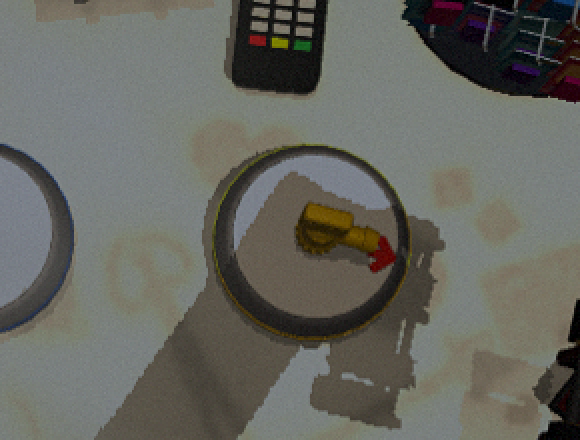

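The picture shows the outlet pointing at the red arrow (arrow at (382,255) in the crop). The wing is at -1.837 rad and the arrow at about -1.85, so it's aligned, and the arm is clear.

```bash
python3 -c "
from plant import *
dwell(.3);print(get_contact_force(),job_done())"
```

```text
the job is handed in; nothing more can be done
[ 0.18608902 -0.51743127 -0.15866862] None
```

The yellow elbow is screwed on about 0.95 rad clockwise, its outlet within about 2° of the red arrow by the last picture; it is released with the arm clear, the blue nozzle was left alone, and the job is handed in (no verdict came back).

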